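# Lay out the staining line beside the cryostat

## Task

Finish laying out the slide-staining line in the steel five-bay rack, where the footed fixing jar and the squat clearing jar already stand in the two end bays (either may be at either end) and must be left standing where they are. Stand the open square stain dish in the bay next to the fixing jar, the round rinse bowl in the middle bay and the oblong alcohol jar in the bay next to the clearing jar, each upright on the bay's floor and in the middle of its bay, and put the square knobbed lid centred and squarely on the stain dish so that it covers the mouth. Do not tip or knock anything of the line over, and let go of everything at the end.

Things in the scene. Friction and masses are not known exactly. Their poses are not given: they have to be found in the camera images.
- rack: Fixed steel tray, 104 mm (x) by 444 mm (y), with a row of five bays along y, centred at y = -176, -88, 0, 88, 176 mm. Origin: centre of underside; x away from the robot, y to its left, within 0.12 rad. Floor 4 mm thick; rim and partitions 4 mm thick, tops 12 mm above the bench. Inside of a bay: 96 mm (x) by 84 mm (y).
- fix_jar: Fixing jar, already in one of the rack's end bays and left there: loose upright round white Coplin jar, slim 47 mm body on a flared 62 mm foot, ribbed flat grey screw cap 54 mm wide, 92 mm high overall, 0.35 kg. Origin: centre of its underside, z up.
- clear_jar: Clearing jar, already in the other end bay and left there: loose squat round white jar 66 mm wide with a grey lid that slopes up to a small knob, 78 mm high overall, 0.35 kg. Origin: centre of its underside, z up.
- stain_dish: Stain dish to be placed: upright white open-topped square dish, 58 by 58 mm outside, 66 mm high, walls 4 mm (with shallow slide grooves inside), empty, about 0.16 kg. Its outer walls are straight and parallel to its x and y. Origin: centre of its underside, z up.
- lid: Lid for the stain dish: flat white square plate 66 by 66 mm (sides along its x and y), 5 mm thick, no lip beneath, with an upright cylindrical knob at the centre, 18 mm in diameter, 25 mm tall, top 30 mm above the underside; about 0.06 kg. Starts on the bench, knob up. Origin: centre of underside, z up.
- rinse_bowl: Rinse bowl to be placed: open round white ceramic dish with straight sides, 64 mm outside diameter, 46 mm high, walls 4 mm, empty, about 0.12 kg. Origin: centre of its underside, z up.
- alcohol_jar: Alcohol jar to be placed: upright closed oblong white jar, 40 mm (its x) by 60 mm (its y), body straight up to 68 mm, then a grey cap 38 by 56 mm, 86 mm high overall, about 0.2 kg. Origin: centre of its underside, z up.
Mind the look-alikes: they are no part of the job. Leave any orange look-alike of the alcohol_jar alone. What is shaped like the stain_dish but yellow is not meant.

How it is judged:
By the outcome, as a careful person would: the job done as asked, in the order asked, and still so for the second after the job is handed in, with the robot touching nothing.
It also fails if it takes over 109 s, if anything falls off the work surface, if the arm or the gripper's body presses on something with over 40 N, if the wrist force passes 120 N, or if a joint passes its speed limit or range.

## Robot

A 6-joint arm with a two-finger parallel gripper is mounted at the origin on the work surface. World frame = base frame: x ahead of the robot, y to its left, z up, the work surface at z = 0. Lengths are in m, angles in rad, forces in N, time in s.
With the tool pointing down it reaches from about 0.25 to 0.775 m from the base axis. Payload 8.9 kg.
Tool frame: the origin (TCP) lies at the centre of the arm's flange, where the gripper is bolted on; the fingertips stand 173 mm ahead of it and the grasp point (between the pads) lies 155 mm ahead of it (robot.tip_reach is the distance from the TCP to the fingertips, in m); x points along the fingers, z is the direction in which the jaws open and shut, and the axes are right-handed (so a half turn about x gives the same grasp; the last joint's range is limited). The gripper opens to 85 mm and grips with 20 to 120 N. Pads are 22 mm wide; open, the fingers measure 114 mm over their backs; the gripper's body (76 mm by 85 mm) begins 54 mm behind the grasp point. The pads swing forward as they close: fully open they stand 13 mm farther back than shut.
Start: joints at [-1.294, 0.291, -0.153, 1.127, 0, 1.431], TCP at [0.212, -0.48, 0.405] pointing down, gripper open.
Joint ranges: [-2.52, 2.52], [-0.91, 1.74], [-1.3, 1.37], [-1.96, 2.02], [-1.52, 1.47], [-3.14, 3.14]. Speed limits (rad/s): [2.22, 2.22, 2.79, 3.14, 3.14, 3.14].

## Interface

Orientations are given as a unit quaternion [w, x, y, z].
In Python, from bench import robot gives the robot as it stands.
- The arm moves only by the tool play_rows, never from a script. Its argument "increments" is one flat list of numbers, 7 for each row, row after row: the turn, a rotation vector about the tool's x, y, z in degrees, then the shift along the tool's x, y, z in m, then the finger opening in m, from 0 to 0.0854. In form: [rx, ry, rz, dx, dy, dz, fingers, rx, ry, rz, dx, dy, dz, fingers, ...]. A call has 1 to 10 rows; each row is the pose to reach, as a shift and turn from the pose measured when the call began, along the tool's axes at that moment; what a row does not reach only later rows make up. A row lasts 1/12 s, in which the tool goes at most 41.7 mm and 7.16 degrees, less where a joint would pass 70% of its speed; a pose out of reach is approached as far as the arm can. A call with a gripper value outside its range is refused whole. The fingers move at their own pace and stop on an object; the grip force is fixed at half the most. Time passes only in rows, so rows that repeat a pose let the fingers close. It gives the time, the measured TCP pose, the force and the opening at its end, in the units of the state.
- robot.get_state(): the state, without advancing time (a new reading comes with each control period).
- robot.read_camera(name): name is "scene" or "top"; returns a dict with "image" (400x640x3 uint8, blue, green, red), "range_z" (400x640 float32, m along the optical axis (not along the pixel's ray), 0 where there is no reading), "fx", "fy", "cx", "cy" (pixels), "view" (4x4, takes a point from world to camera coordinates). Camera axes: x right, y up, looking along -z (the intrinsics and any distortion apply to the point x, -y, -z); pixel columns grow to the right and rows downward; lengths in m; the calibration is good to about 2 mm. A picture is of the moment at which its call begins.
- robot.close_job(): hands the job in, once; it reports no verdict.
Trained networks look in the newest picture that a camera, given by its name, has taken for a name from the list of things; names that differ only in an ending like _2 or _b are one class to them, and where a whole thing is asked for, a point or a joint stands for the part that bears it (a point fixed in the world has none). Each returns a list of dicts, best first, with "p" (0 to 1); they miss things now and then, are a little off and sometimes report something else, mostly with a low value. They report only what shows in the picture. A call takes as long as a camera call. They do not tell look-alikes from the thing itself.
- robot.regions_of(camera, thing): "mask" (400x640 bool, what is visible of it) and "position" ([row, column] in pixels, amid what is visible of it).
- robot.place_of(camera, thing): "position" ([row, column] in pixels: a listed point, or the origin of a listed thing).
The state is a dict: "time_s": time; "joints": joint angles; "qvel": joint speeds; "joint_efforts": joint torques, N m; "tcp_pos": TCP position; "tcp_rot": TCP orientation; "contact_force": force on the tool from outside, world axes, zero at the start; "ft_torque": the same for the moment, N m; "finger_gap": finger opening in m.
Only numpy, scipy, OpenCV 4.12 (cv2) and the standard library are available. Lean on these libraries where they do the work, as an engineer would, in place of code of your own. Each camera call takes 0.05 s, during which the arm holds its last target. There are 200 camera calls.

## Working session

There is one attempt and no reset: what is moved stays moved. The work goes in short steps, Python scripts to look and compute and a tool call to move; the robot and the scene stay as the last step left them, time stands still between calls to the robot, and variables do not carry over. Pictures are saved under pics/ and viewed, about 12 in all and at most 16, crops included, and the job is handed in when it is done.

Besides the shell and the picture viewer there is one more tool, called after ">>>" as name(argument=value, ...) on one line, values as JSON. play_rows: Moves the arm, as the interface text tells. Its arguments: {"type":"object","properties":{"increments":{"type":"array"}},"required":["increments"]}

```bash
ls; mkdir -p pics
cat > h.py <<'E'
import numpy as np, cv2
from bench import robot
def world(c,r,col,z=None,rz=None):
    # rz: depth; or intersect plane z
    V=np.linalg.inv(c["view"]); 
    d=np.array([(col-c["cx"])/c["fx"],-(r-c["cy"])/c["fy"],-1.0])
    if z is not None:
        D=V[:3,:3]@d; o=V[:3,3]; return o+D*(z-o[2])/D[2]
    return V[:3,:3]@(d*rz)+V[:3,3]
def cloud(c):
    V=np.linalg.inv(c["view"]); rr,cc=np.mgrid[0:400,0:640]; Z=c["range_z"]
    P=np.stack([(cc-c["cx"])/c["fx"]*Z,-(rr-c["cy"])/c["fy"]*Z,-Z],-1)
    return P@V[:3,:3].T+V[:3,3]
E
python3 - <<'E'
from h import *
for n in ("top","scene"):
    c=robot.read_camera(n); cv2.imwrite(f"pics/{n}0.png",c["image"]); print(n,{k:c[k] for k in c if k not in("image","range_z")})
    print(np.linalg.inv(c["view"])[:3,3])
    for t in ["rack","fix_jar","clear_jar","stain_dish","lid","rinse_bowl","alcohol_jar"]:
        for x in robot.regions_of(n,t)[:4]: print(t,round(x["p"],2),np.round(x["position"]),x["mask"].sum())
print(robot.get_state())
E
```

```text
pics
top {'fx': 363.46166514710507, 'fy': 363.46166514710507, 'cx': 315.163822155218, 'cy': 206.07594267983896, 'view': array([[ 0.01573453, -0.9997978 ,  0.01252147, -0.02575033],
       [ 0.99847445,  0.01637411,  0.05273192, -0.47332475],
       [-0.05292629,  0.01167266,  0.9985302 , -0.85028514],
       [ 0.        ,  0.        ,  0.        ,  1.        ]])}
[ 0.42800541 -0.00806977  0.87431715]
rack 0.56 [152. 296.] 6922
fix_jar 0.89 [161. 372.] 713
clear_jar 0.88 [139. 222.] 776
stain_dish 0.77 [284. 233.] 915
stain_dish 0.61 [221. 280.] 687
lid 0.83 [231. 450.] 767
rinse_bowl 0.62 [230. 219.] 716
alcohol_jar 0.91 [263. 369.] 655
alcohol_jar 0.87 [220. 400.] 607
scene {'fx': 384.20142272735404, 'fy': 384.20142272735404, 'cx': 324.3711440902354, 'cy': 195.7943145784929, 'view': array([[-0.54165449,  0.84059834, -0.0022019 ,  0.27163384],
       [-0.54177155, -0.34709492,  0.76551206,  0.22003012],
       [ 0.64272389,  0.41583597,  0.64341778, -1.20534576],
       [ 0.        ,  0.        ,  0.        ,  1.        ]])}
[1.04104226 0.34926251 0.6077033 ]
rack 0.76 [260. 321.] 73
[... 250 characters left out ...]
770
{'time_s': 0.8, 'joints': array([-1.29427806e+00,  2.90707801e-01, -1.53396021e-01,  1.12672022e+00,
        2.73665468e-05,  1.43151426e+00]), 'qvel': array([ 2.52360058e-05,  8.08679176e-04, -1.24425174e-03,  9.31857829e-04,
       -3.14224713e-04, -1.44584962e-03]), 'joint_efforts': array([-4.34697329e-03, -5.36974597e+01,  3.31635010e+01,  1.39561394e-03,
       -2.60058614e-04, -1.87298804e-05]), 'tcp_pos': array([ 0.21207422, -0.48025645,  0.40470254]), 'tcp_rot': array([ 0.59243508,  0.38604411,  0.59243715, -0.38601664]), 'contact_force': array([ 0.14685291,  0.13824366, -0.40512972]), 'ft_torque': array([ 0.01738228,  0.00948209, -0.02839043]), 'finger_gap': 0.08528207589004416}
```

View top.

View pics/top0.png

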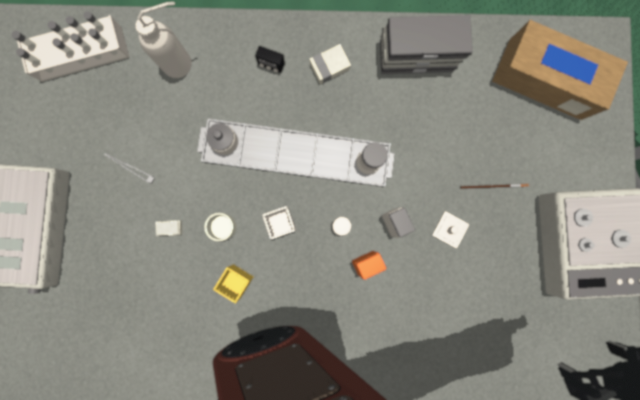

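View pics/scene0.png

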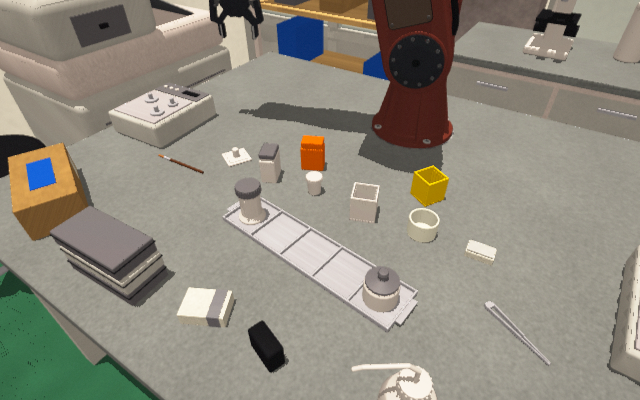

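```bash
cat >> h.py <<'E'
def fit(P,xy,z0,z1,rad):
    m=(np.hypot(P[...,0]-xy[0],P[...,1]-xy[1])<rad)&(P[...,2]>z0)&(P[...,2]<z1)
    q=P[m]; 
    if len(q)<8: return None
    (cx,cy),(w,h),a=cv2.minAreaRect((q[:,:2]*1000).astype(np.float32))
    return len(q),np.round([cx,cy,w,h,a],1),np.round(q[:,:2].mean(0)*1000,1),np.round(np.median(q[:,2])*1000,1)
E
python3 - <<'E'
from h import *
c=robot.read_camera("top"); P=cloud(c); s=robot.read_camera("scene"); S=cloud(s)
print("bench z",np.median(P[330:340,150:220,2]),np.median(P[200:250,100:140,2]), np.median(S[100:115,300:350,2]))
for n,r,col,z,z0,z1,rad in [("dish",222,279,.066,.055,.075,.05),("bowl",227,219,.046,.038,.055,.05),("jar",222,398,.086,.075,.095,.05),("jarbody",222,398,.086,.02,.095,.05),("lidplate",230,451,.005,.003,.012,.055),("lidknob",230,451,.03,.02,.04,.055),("fix",155,373,.092,.08,.1,.045),("clear",135,222,.078,.07,.09,.045),("clearlid",135,222,.078,.05,.09,.045),("orange",265,369,.086,.075,.095,.05),("yellow",284,233,.066,.055,.075,.05)]:
    w=world(c,r,col,z=z); print(n,np.round(w,3),"T",fit(P,w,z0,z1,rad),"S",fit(S,w,z0,z1,rad))
# rack mask points
for nm,C in (("top",P),("scene",S)):
  m=robot.regions_of(nm,"rack")[0]["mask"]; q=C[m]; q=q[q[:,2]<.02]; print(cv2.minAreaRect((q[:,:2]*1000).astype(np.float32)), np.percentile(q[:,2],[5,25,50,75,95]))
i=c["image"]; cv2.imwrite("pics/crop1.png",cv2.resize(i[110:300,190:480],(800,524),interpolation=cv2.INTER_CUBIC))
E
```

```text
bench z 0.0007654935600094337 0.0003984054591988362 -0.0009157755602492434
dish [0.434 0.062 0.066] T (213, array([432.9,  63. ,  58. ,  57.9,  20.2]), array([432.5,  63.8]), np.float64(66.2)) S (301, array([437. ,  66.1,  60.7,  57.9,  20. ]), array([439. ,  66.2]), np.float64(62.6))
bowl [0.421 0.2   0.046] T (184, array([422. , 200. ,  61.3,  63. ,   0.7]), array([420.8, 201.4]), np.float64(45.9)) S (240, array([426. , 203.6,  62.2,  64.5,  89.2]), array([426.1, 203.9]), np.float64(43.5))
jar [ 0.438 -0.198  0.086] T (474, array([ 437.5, -207.3,   56.1,   40.3,   26.1]), array([ 437.5, -206.1]), np.float64(86.3)) S (253, array([ 441.6, -204.1,   58.6,   41.2,   27.4]), array([ 445.5, -200.5]), np.float64(84.8))
jarbody [ 0.438 -0.198  0.086] T (641, array([ 438.3, -206.7,   58.2,   40.5,   26.4]), array([ 437.2, -202. ]), np.float64(85.5)) S (641, array([ 442.5, -203.7,   61.1,   41.5,   26.3]), array([ 452.3, -194.4]), np.float64(65.5))
lidplate [ 0.422 -0.345  0.005] T (739, array([ 421.1, -343.4,  103.2,  101.7,    8.5]), array([ 422.2, -342.8]), np.float64(6.1)) S (282, array(
[... 1024 characters left out ...]
9,   40.4,   56.1,   25.4]), array([ 341.7, -139.9]), np.float64(86.3)) S (238, array([ 345.7, -136.9,   40.3,   55.5,   25. ]), array([ 349.6, -134.5]), np.float64(84.5))
yellow [0.297 0.16  0.066] T (269, array([294.1, 164.4,  58.3,  58.4,  60. ]), array([293.9, 164.9]), np.float64(65.4)) S (296, array([298.1, 168. ,  59.3,  60.2,  59.6]), array([299.9, 168.4]), np.float64(62.0))
((602.5137329101562, 29.901702880859375), (468.40106201171875, 109.23712158203125), 83.02345275878906) [0.00202608 0.00370324 0.00495806 0.00680483 0.01307309]
((605.2513427734375, 30.998291015625), (468.9497985839844, 106.62620544433594), 83.04586029052734) [0.00185258 0.00301867 0.00395665 0.00596456 0.01186024]
```

View pics/crop1.png

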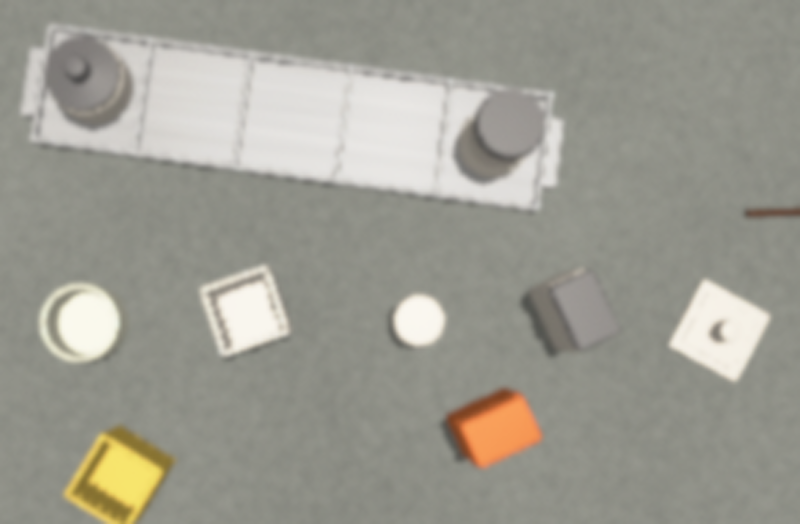

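```bash
cat >> h.py <<'E'
from scipy.spatial.transform import Rotation as R
def to(x,y,zg,yaw):
    "TCP goal with grasp point at x,y,zg, jaws along yaw (deg); prints tool increments"
    s=robot.get_state(); q=s["tcp_rot"]; R0=R.from_quat(np.r_[q[1:],q[0]])
    best=None
    for k in (0,180):
        a=np.radians(yaw+k); X=np.array([0,0,-1.]); Z=np.array([np.cos(a),np.sin(a),0]); 
        G=R.from_matrix(np.stack([X,np.cross(Z,X),Z],1)); rv=np.degrees((R0.inv()*G).as_rotvec())
        if best is None or np.linalg.norm(rv)<np.linalg.norm(best): best=rv
    d=R0.inv().apply(np.array([x,y,zg+.155])-s["tcp_pos"])
    Z0=R0.as_matrix()[:,2]
    print("t",round(s["time_s"],2),"grasp pt",np.round(s["tcp_pos"]+R0.as_matrix()[:,0]*.155,4),"yaw",round(np.degrees(np.arctan2(Z0[1],Z0[0])),1),"gap",round(s["finger_gap"],4),"F",np.round(s["contact_force"],1),"j6",round(s["joints"][5],2))
    print("  turn",np.round(best,1),"shift",np.round(d,4),"rows>=",round(max(np.linalg.norm(d)/.0417,np.linalg.norm(best)/7.16),1))
E
python3 - <<'E'
from h import *
from scipy.optimize import minimize
for nm in ("top","scene"):
    c=robot.read_camera(nm); P=cloud(c); m=robot.regions_of(nm,"rack")[0]["mask"]; m=cv2.dilate(m.astype(np.uint8),np.ones((5,5)))>0
    q=P[m]*1000
    def loc(p,xy): 
        a=p[2]; d=xy-p[:2]; return d@np.array([[np.cos(a),-np.sin(a)],[np.sin(a),np.cos(a)]])
    p0=np.array([604,30.5,-.1217]); l=loc(p0,q[:,:2])
    q=q[(q[:,2]>8)&(q[:,2]<15.5)&(abs(l[:,1])<226)&(abs(l[:,0])<58)]
    def cost(p):
        l=loc(p,q[:,:2]); dx=np.abs(np.abs(l[:,0])-50)
        dy=np.min(np.abs(l[:,1:]-np.array([-220,-132,-44,44,132,220])),1)
        return np.minimum(np.minimum(dx,dy),8).mean()
    r=min((minimize(cost,p0+np.array([a,b,0]),method="Nelder-Mead",options=dict(initial_simplex=[p0+np.array([a,b,0]),p0+[a+4,b,0],p0+[a,b+4,0],p0+[a,b,.03]])) for a in(-4,0,4) for b in (-6,0,6)),key=lambda r:r.fun)
    print(nm,len(q),r.x,r.fun)
    for k in (-88,0,88): print(k,r.x[:2]+k*np.array([-np.sin(r.x[2]),np.cos(r.x[2])]))
    w=np.array([424,-342.]); l=np.linalg.norm(P[...,:2]*1000-w,axis=-1)
    # lid by brightness
    mm=robot.regions_of(nm,"lid")[0]["mask"]&(P[...,2]<.012)&(P[...,2]>.001); print("lid",cv2.minAreaRect((P[mm][:,:2]*1000).astype(np.float32)))
to(.435,.0645,.15,20)
E
```

```text
top 1307 [ 6.01351775e+02  2.98266600e+01 -1.19866587e-01] 1.9699197667360302
-88 [590.82875635 -57.54190461]
0 [601.35177458  29.82666003]
88 [611.87479281 117.19522467]
lid ((423.07525634765625, -343.00982666015625), (66.61756134033203, 68.64026641845703), 61.5755615234375)Traceback (most recent call last):
  File "<stdin>", line 4, in <module>
IndexError: list index out of range
```

```bash
python3 -c "
from h import *
to(.435,.0645,.15,20)
to(.435,.0645,.045,20)"
```

```text
t 1.25 grasp pt [ 0.2121 -0.4803  0.2497] yaw -66.2 gap 0.0854 F [0.2 0.4 0.2] j6 1.43
  turn [-86.2   0.   -0. ] shift [ 0.0997  0.424  -0.4083] rows>= 14.3
t 1.25 grasp pt [ 0.2121 -0.4803  0.2497] yaw -66.2 gap 0.0854 F [0.2 0.4 0.2] j6 1.43
  turn [-86.2   0.   -0. ] shift [ 0.2047  0.424  -0.4083] rows>= 14.9
```

>>> play_rows(increments=[-7,0,0,0,0.03,-0.028,0.085,-14,0,0,0.01,0.058,-0.056,0.085,-20,0,0,0.02,0.087,-0.084,0.085,-27,0,0,0.03,0.116,-0.112,0.085,-33,0,0,0.04,0.145,-0.14,0.085,-39,0,0,0.05,0.174,-0.168,0.085,-45,0,0,0.055,0.203,-0.196,0.085,-51,0,0,0.06,0.232,-0.224,0.085,-57,0,0,0.065,0.261,-0.252,0.085,-63,0,0,0.07,0.29,-0.28,0.085])

```text
time_s: 2.08
tcp_pos: [0.3645, -0.1051, 0.3348]
tcp_rot: [0.707, 0.018, 0.707, -0.018]
contact_force: [1.3, 0.4, -0.9]
finger_gap: 0.085
```

```bash
python3 -c "
from h import *
to(.435,.0645,.13,20)"
```

```text
t 2.08 grasp pt [ 0.3646 -0.1052  0.1798] yaw -2.9 gap 0.085 F [ 1.3  0.4 -0.9] j6 1.15
  turn [-22.9   0.    0. ] shift [0.0498 0.173  0.0618] rows>= 4.6
```

>>> play_rows(increments=[-6,0,0,0.012,0.038,0.014,0.085,-12,0,0,0.025,0.076,0.027,0.085,-18,0,0,0.037,0.114,0.041,0.085,-22.9,0,0,0.05,0.15,0.053,0.085,-22.9,0,0,0.05,0.173,0.062,0.085,-22.9,0,0,0.05,0.173,0.062,0.085,-22.9,0,0,0.05,0.173,0.062,0.085])

```text
time_s: 2.67
tcp_pos: [0.4354, 0.0657, 0.2845]
tcp_rot: [0.696, -0.124, 0.696, 0.124]
contact_force: [-0.4, 0.1, -0.8]
finger_gap: 0.0849
```

Run:
```python
from h import *
to(.435,.0645,.045,20)
c=robot.read_camera("top"); s=robot.read_camera("scene")
cv2.imwrite("pics/h1.png",np.hstack([cv2.resize(c["image"][150:300,190:390],(400,300)),cv2.resize(s["image"][100:250,280:480],(400,300))]))
```

```text
t 2.67 grasp pt [0.4355 0.0656 0.1295] yaw 20.2 gap 0.0849 F [-0.4  0.1 -0.8] j6 1.2
  turn [0.2 0.  0. ] shift [ 0.0845 -0.0009 -0.0008] rows>= 2.0
```

View pics/h1.png

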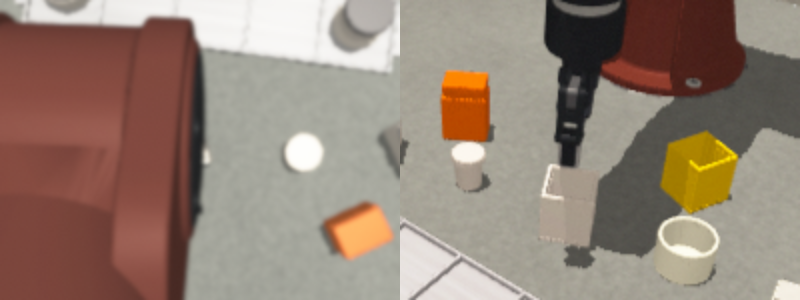

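>>> play_rows(increments=[0,0,0,0.025,-0.001,-0.001,0.085,0,0,0,0.05,-0.001,-0.001,0.085,0,0,0,0.07,-0.001,-0.001,0.085,0,0,0,0.0845,-0.001,-0.001,0.085,0,0,0,0.0845,-0.001,-0.001,0.085,0,0,0,0.0845,-0.001,-0.001,0.03,0,0,0,0.0845,-0.001,-0.001,0.03,0,0,0,0.0845,-0.001,-0.001,0.03,0,0,0,0.0845,-0.001,-0.001,0.03,0,0,0,0.0845,-0.001,-0.001,0.03])

```text
time_s: 3.6
tcp_pos: [0.4351, 0.0625, 0.2016]
tcp_rot: [0.697, -0.123, 0.695, 0.122]
contact_force: [-1.4, -1.8, 7.1]
finger_gap: 0.0576
```

>>> play_rows(increments=[0,0,0,-0.01,0,0,0.03,0,0,0,-0.025,0,0,0.03,0,0,0,-0.045,0,0,0.03,0,0,0,-0.065,0,0,0.03,0,0,0,-0.085,0,0,0.03,0,0,0,-0.1,0,0,0.03,0,0,0,-0.1,0,0,0.03])

```text
time_s: 4.18
tcp_pos: [0.436, 0.0626, 0.3051]
tcp_rot: [0.699, -0.124, 0.693, 0.121]
contact_force: [1.3, 0.3, -0.5]
finger_gap: 0.0575
```

Run:
```python
from h import *
to(.5928,-.0559,.145,-6.9)
```

```text
t 4.18 grasp pt [0.4373 0.0623 0.1501] yaw 20.0 gap 0.0575 F [ 1.3  0.3 -0.5] j6 1.2
  turn [26.9  0.5  0.2] shift [ 0.0067 -0.1649  0.1069] rows>= 4.7
```

>>> play_rows(increments=[3,0,0,0,-0.015,0.01,0.03,6,0,0,0,-0.035,0.023,0.03,10,0,0,0,-0.06,0.04,0.03,14,0,0,0,-0.085,0.055,0.03,18,0.3,0.1,0,-0.11,0.071,0.03,22,0.5,0.2,0,-0.135,0.087,0.03,25,0.5,0.2,0,-0.153,0.099,0.03,26.9,0.5,0.2,0.003,-0.165,0.107,0.03,26.9,0.5,0.2,0.003,-0.165,0.107,0.03,26.9,0.5,0.2,0.003,-0.165,0.107,0.03])

```text
time_s: 5.02
tcp_pos: [0.5927, -0.0563, 0.3028]
tcp_rot: [0.705, 0.043, 0.706, -0.042]
contact_force: [-0.4, 0.6, -1.7]
finger_gap: 0.0572
```

Run:
```python
from h import *
to(.5928,-.0559,.055,-6.9)
for n in ("scene","top"):
    c=robot.read_camera(n); P=cloud(c); cv2.imwrite(f"pics/p1{n}.png",c["image"])
    for x in robot.regions_of(n,"stain_dish"):
        q=P[x["mask"]]; print(n,round(x["p"],2),np.round(x["position"]),np.round(np.percentile(q,[2,50,98],axis=0),3).tolist())
        print(fit(P,np.median(q[:,:2],axis=0),.155-.03,.19,.06))
```

```text
t 5.02 grasp pt [ 0.5925 -0.0561  0.1478] yaw -6.9 gap 0.0572 F [-0.4  0.6 -1.7] j6 1.47
  turn [-0.  -0.1 -0.1] shift [0.0928 0.0003 0.0002] rows>= 2.2
scene 0.98 [188. 282.] [[0.565, -0.078, 0.103], [0.596, -0.031, 0.14], [0.625, -0.021, 0.167]]
(1308, array([593.8, -51.4,  58.9, 116.8,  83.6]), array([595.2, -45. ]), np.float64(155.4))
scene 0.72 [185. 428.] [[0.265, 0.134, 0.001], [0.313, 0.171, 0.041], [0.336, 0.205, 0.065]]
None
scene 0.71 [156. 232.] [[0.387, -0.378, -0.001], [0.436, -0.34, 0.005], [0.657, -0.075, 0.235]]
None
```

View pics/p1scene.png

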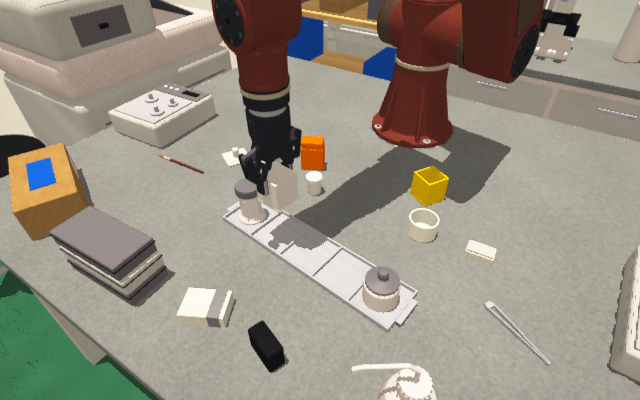

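Run:
```python
from h import *
c=robot.read_camera("scene"); P=cloud(c); m=robot.regions_of("scene","stain_dish")[0]["mask"]; q=P[m]
a=-.12; r=np.array([[np.cos(a),np.sin(a)],[-np.sin(a),np.cos(a)]])
for z0,z1 in ((.11,.13),(.13,.15),(.15,.162),(.162,.175)):
    l=(q[(q[:,2]>z0)&(q[:,2]<z1)][:,:2]-[.5925,-.0561])@r.T*1000
    print(z0,len(l),np.round(np.percentile(l,[1,50,99],axis=0),1).tolist())
# rack rim in scene: low points, rack frame about nominal
p=P.reshape(-1,3); l=(p[:,:2]-[.6033,.0315])@r.T*1000; z=p[:,2]*1000
for nm,i,o,lim in (("x",0,1,50),("y",1,0,220)):
    s=(z>8)&(z<15)&(abs(abs(l[:,i])-lim)<9)&(abs(l[:,o])<(40 if i else 200))
    for sg in (-1,1):
        v=l[s&(sg*l[:,i]>0)]; print(nm,sg,len(v),np.round(np.percentile(v[:,i],[5,50,95]),1))
for k in (-132,-44,44,132):
    s=(z>8)&(z<15)&(abs(l[:,1]-k)<8)&(abs(l[:,0])<40); print(k,s.sum(),np.round(np.median(l[s,1]),1))
```

```text
Traceback (most recent call last):
IndexError: index -1 is out of bounds for axis 0 with size 0
```

Detector order varies; I'll pick the mask near the gripper.

Run:
```python
from h import *
c=robot.read_camera("scene"); P=cloud(c)
w=np.array([.5925,-.0561]); a=-.12; r=np.array([[np.cos(a),np.sin(a)],[-np.sin(a),np.cos(a)]])
ms=[x["mask"] for x in robot.regions_of("scene","stain_dish") if np.hypot(*(np.median(P[x["mask"]][:,:2],axis=0)-w))<.06]
print(len(ms))
if ms:
  q=P[ms[0]]
  for z0,z1 in ((.1,.12),(.12,.14),(.14,.155),(.155,.175)):
    l=(q[(q[:,2]>z0)&(q[:,2]<z1)][:,:2]-w)@r.T*1000
    if len(l): print(z0,len(l),np.round(np.percentile(l,[1,50,99],axis=0),1).tolist())
p=P.reshape(-1,3); l=(p[:,:2]-[.6033,.0315])@r.T*1000; z=p[:,2]*1000
for nm,i,o,lim in (("x",0,1,50),("y",1,0,220)):
    s=(z>8)&(z<15)&(abs(abs(l[:,i])-lim)<9)&(abs(l[:,o])<(40 if i else 200))
    for sg in (-1,1):
        v=l[s&(sg*l[:,i]>0)]
        if len(v): print(nm,sg,len(v),np.round(np.percentile(v[:,i],[5,50,95]),1))
for k in (-132,-44,44,132):
    s=(z>8)&(z<15)&(abs(l[:,1]-k)<8)&(abs(l[:,0])<40); print(k,s.sum(),np.round(np.median(l[s,1]),1) if s.any() else 0)
```

```text
1
0.1 280 [[-27.9, -21.4], [24.5, 31.8], [30.2, 34.0]]
0.12 353 [[-27.7, -22.1], [2.8, 31.4], [30.4, 34.1]]
0.14 303 [[-27.8, -22.0], [-7.3, 25.6], [29.7, 34.5]]
0.155 343 [[-28.5, -22.6], [-14.3, 24.4], [29.5, 34.4]]
x -1 275 [-49.6 -47.  -44.6]
x 1 486 [47.6 52.7 54.7]
y -1 62 [-228.1 -222.4 -216.9]
y 1 190 [219.2 223.1 228.3]
-132 68 -129.9
-44 73 -42.2
44 82 45.7
132 45 133.3
```

>>> play_rows(increments=[0,0,0,0.02,0,0.0015,0.03,0,0,0,0.045,-0.0005,0.0015,0.03,0,0,0,0.07,-0.0005,0.0015,0.03,0,0,0,0.085,-0.0005,0.0015,0.03,0,0,0,0.092,-0.0005,0.0015,0.03,0,0,0,0.0955,-0.0005,0.0015,0.03,0,0,0,0.097,-0.0005,0.0015,0.03,0,0,0,0.097,-0.0005,0.0015,0.03])

```text
time_s: 6.08
tcp_pos: [0.5944, -0.0562, 0.2076]
tcp_rot: [0.706, 0.043, 0.705, -0.042]
contact_force: [-0.6, -0.2, -0.7]
finger_gap: 0.0573
```

>>> play_rows(increments=[0,0,0,0.001,0,0,0.03,0,0,0,0.002,0,0,0.03,0,0,0,0.003,0,0,0.03,0,0,0,0.003,0,0,0.03])

```text
time_s: 6.42
tcp_pos: [0.5949, -0.0563, 0.2057]
tcp_rot: [0.707, 0.043, 0.705, -0.042]
contact_force: [-0.4, -0.9, 6.1]
finger_gap: 0.0572
```

>>> play_rows(increments=[0,0,0,0,0,0,0.065,0,0,0,0,0,0,0.085,0,0,0,0,0,0,0.085,0,0,0,0,0,0,0.085,0,0,0,-0.02,0,0,0.085,0,0,0,-0.05,0,0,0.085,0,0,0,-0.08,0,0,0.085,0,0,0,-0.11,0,0,0.085,0,0,0,-0.11,0,0,0.085])

```text
time_s: 7.17
tcp_pos: [0.5963, -0.0567, 0.3216]
tcp_rot: [0.71, 0.042, 0.702, -0.043]
contact_force: [0.9, 0.3, 0.6]
finger_gap: 0.0852
```

Run:
```python
from h import *
to(.424,.2018,.14,-6.9)
```

```text
t 7.17 grasp pt [ 0.598  -0.0569  0.1666] yaw -6.9 gap 0.0852 F [0.9 0.3 0.6] j6 1.47
  turn [0.  0.6 0. ] shift [ 0.0242  0.236  -0.2023] rows>= 7.5
```

>>> play_rows(increments=[0,0.3,0,0,0.025,-0.021,0.085,0,0.6,0,0.003,0.055,-0.047,0.085,0,0.6,0,0.006,0.085,-0.073,0.085,0,0.6,0,0.009,0.115,-0.099,0.085,0,0.6,0,0.012,0.145,-0.125,0.085,0,0.6,0,0.015,0.175,-0.15,0.085,0,0.6,0,0.018,0.205,-0.176,0.085,0,0.6,0,0.021,0.226,-0.194,0.085,0,0.6,0,0.024,0.236,-0.202,0.085,0,0.6,0,0.024,0.236,-0.202,0.085])

```text
time_s: 8.0
tcp_pos: [0.4224, 0.2036, 0.2947]
tcp_rot: [0.706, 0.041, 0.706, -0.041]
contact_force: [0.6, -0.5, -0.3]
finger_gap: 0.0852
```

Run:
```python
from h import *
to(.424,.2018,.031,-6.9)
s=robot.read_camera("scene"); S=cloud(s); c=robot.read_camera("top"); P=cloud(c)
print(fit(S,[.424,.2018],.035,.055,.045),fit(P,[.424,.2018],.035,.055,.045))
w=np.array([.5928,-.0559])
print("dish", fit(S,w,.058,.08,.05),fit(P,w,.058,.08,.05))
```

```text
t 8.0 grasp pt [0.4223 0.2036 0.1397] yaw -6.7 gap 0.0852 F [ 0.6 -0.5 -0.3] j6 1.98
  turn [ 0.2 -0.   0. ] shift [ 0.1087 -0.0016  0.0018] rows>= 2.6
(293, array([425. , 204. ,  62.1,  64.9,  83.3]), array([426.6, 203.6]), np.float64(42.7)) (157, array([421.9, 196.6,  61.7,  56. ,   1.7]), array([421.6, 192.6]), np.float64(45.3))
dish (407, array([597.1, -52.4,  59.5,  59.5,  83.1]), array([598.3, -51.8]), np.float64(66.3)) (245, array([592.6, -55.4,  58. ,  58.4,  82.8]), array([593.2, -56.4]), np.float64(69.5))
```

>>> play_rows(increments=[0,0,0,0.03,-0.0015,0.002,0.085,0,0,0,0.06,-0.0015,0.002,0.085,0,0,0,0.09,-0.0015,0.002,0.085,0,0,0,0.1085,-0.0015,0.002,0.085,0,0,0,0.1085,-0.0015,0.002,0.085,0,0,0,0.1085,-0.0015,0.002,0.04,0,0,0,0.1085,-0.0015,0.002,0.04,0,0,0,0.1085,-0.0015,0.002,0.04,0,0,0,0.1085,-0.0015,0.002,0.04,0,0,0,0.1085,-0.0015,0.002,0.04])

```text
time_s: 8.93
tcp_pos: [0.4272, 0.2002, 0.1883]
tcp_rot: [0.707, 0.042, 0.704, -0.042]
contact_force: [-0.4, -1.7, 7.0]
finger_gap: 0.0632
```

Run:
```python
from h import *
to(.6033,.0315,.12,-6.9)
```

```text
t 8.93 grasp pt [0.4278 0.2001 0.0333] yaw -6.8 gap 0.0632 F [-0.4 -1.7  7. ] j6 1.97
  turn [ 0.1  0.2 -0. ] shift [-0.086  -0.1465  0.1952] rows>= 6.2
```

>>> play_rows(increments=[0,0,0,-0.01,0,0,0.04,0,0,0,-0.03,0,0,0.04,0,0,0,-0.055,-0.008,0.01,0.04,0,0,0,-0.075,-0.025,0.033,0.04,0,0,0,-0.085,-0.045,0.06,0.04,0,0.2,0,-0.085,-0.068,0.09,0.04,0,0.2,0,-0.085,-0.09,0.12,0.04,0,0.2,0,-0.085,-0.112,0.15,0.04,0,0.2,0,-0.085,-0.132,0.176,0.04,0,0.2,0,-0.085,-0.1465,0.195,0.04])

```text
time_s: 9.77
tcp_pos: [0.6052, 0.0291, 0.2752]
tcp_rot: [0.707, 0.042, 0.705, -0.043]
contact_force: [-0.1, 0.2, -1.8]
finger_gap: 0.0627
```

>>> play_rows(increments=[0,0,0,0,0,0,0.04,0,0,0,0,0,0,0.04])

```text
time_s: 9.93
tcp_pos: [0.6061, 0.0279, 0.2759]
tcp_rot: [0.708, 0.043, 0.704, -0.043]
contact_force: [-0.4, 0.2, -0.9]
finger_gap: 0.0635
```

```bash
cat > m.py <<'E'
from h import *
import sys
def meas(thing,w,zlo,zhi):
    a=-.12; r=np.array([[np.cos(a),np.sin(a)],[-np.sin(a),np.cos(a)]])
    for n in ("scene","top"):
        c=robot.read_camera(n); P=cloud(c)
        for x in robot.regions_of(n,thing):
            q=P[x["mask"]]
            if np.hypot(*(np.median(q[:,:2],axis=0)-w))<.06:
                q=q[(q[:,2]>zlo)&(q[:,2]<zhi)&(np.hypot(*(q[:,:2]-w).T)<.06)]
                if len(q): 
                    l=(q[:,:2]-w)@r.T*1000
                    print(n,len(l),"rackframe rel",np.round(np.percentile(l,[1,50,99],axis=0),1).tolist())
    cv2.imwrite("pics/m_%s.png"%thing,c["image"])
E
python3 - <<'E'
from m import *
to(.6033,.0315,.12,-6.9)
meas("rinse_bowl",np.array([.6033,.0315]),.08,.2)
E
```

```text
t 9.93 grasp pt [0.6069 0.0278 0.1209] yaw -7.0 gap 0.0635 F [-0.4  0.2 -0.9] j6 1.62
  turn [-0.1  0.3  0. ] shift [ 0.0009  0.0033 -0.0032] rows>= 0.1
scene 890 rackframe rel [[-25.1, -27.2], [-0.7, 11.0], [36.0, 32.2]]
```

>>> play_rows(increments=[0,0.3,0,0,0.0005,-0.0027,0.04,0,0.3,0,0.02,0.0005,-0.0027,0.04,0,0.3,0,0.045,0.0005,-0.0027,0.04,0,0.3,0,0.065,0.0005,-0.0027,0.04,0,0.3,0,0.077,0.0005,-0.0027,0.04,0,0.3,0,0.082,0.0005,-0.0027,0.04,0,0.3,0,0.0845,0.0005,-0.0027,0.04,0,0.3,0,0.0845,0.0005,-0.0027,0.04])

```text
time_s: 10.8
tcp_pos: [0.6009, 0.0317, 0.1924]
tcp_rot: [0.704, 0.042, 0.707, -0.042]
contact_force: [-2.5, -0.2, 3.9]
finger_gap: 0.0631
```

Run:
```python
from m import *
to(.6033,.0315,.12,-6.9)
meas("rinse_bowl",np.array([.6033,.0315]),.03,.2)
```

```text
t 10.8 grasp pt [0.6003 0.0319 0.0374] yaw -6.8 gap 0.0631 F [-2.5 -0.2  3.9] j6 1.62
  turn [ 0.1 -0.2 -0. ] shift [-0.0826  0.0001  0.0021] rows>= 2.0
scene 353 rackframe rel [[-31.9, -22.5], [-2.6, 18.5], [28.0, 35.3]]
```

>>> play_rows(increments=[0,0,0,-0.005,0,0,0.04,0,0,0,-0.005,-0.001,0.004,0.04,0,0,0,-0.005,-0.0015,0.004,0.04,0,0,0,-0.005,-0.0015,0.004,0.04,0,0,0,-0.005,-0.0015,0.004,0.04])

```text
time_s: 11.42
tcp_pos: [0.6053, 0.0297, 0.1973]
tcp_rot: [0.705, 0.042, 0.707, -0.042]
contact_force: [0.2, 0.2, -0.5]
finger_gap: 0.0631
```

Run:
```python
from m import *
to(.6033,.0315,.0374,-6.9)
meas("rinse_bowl",np.array([.6033,.0315]),.03,.2)
```

```text
t 11.42 grasp pt [0.605  0.0298 0.0423] yaw -6.8 gap 0.0631 F [ 0.2  0.2 -0.5] j6 1.62
  turn [ 0.1 -0.1 -0. ] shift [ 0.0049  0.0016 -0.0022] rows>= 0.1
scene 400 rackframe rel [[-26.4, -21.8], [2.3, 17.4], [33.3, 33.7]]
```

>>> play_rows(increments=[0,0,0,0.003,0,0,0.04,0,0,0,0.0055,0,0,0.04,0,0,0,0.0055,0,0,0.04,0,0,0,0.0055,0,0,0.04,0,0,0,0.0055,0,0,0.07,0,0,0,0.0055,0,0,0.085,0,0,0,0.0055,0,0,0.085,0,0,0,0.0055,0,0,0.085,0,0,0,-0.03,0,0,0.085,0,0,0,-0.065,0,0,0.085])

```text
time_s: 12.45
tcp_pos: [0.6042, 0.0297, 0.261]
tcp_rot: [0.703, 0.042, 0.709, -0.042]
contact_force: [1.7, 0.7, 0.4]
finger_gap: 0.0847
```

Run:
```python
from m import *
to(.44,-.2053,.15,-63.5)
```

```text
t 12.45 grasp pt [0.603  0.0298 0.106 ] yaw -6.8 gap 0.0847 F [1.7 0.7 0.4] j6 1.62
  turn [56.7 -0.4  0.2] shift [-0.043  -0.2527 -0.1356] rows>= 7.9
```

>>> play_rows(increments=[0,0,0,-0.03,0,0,0.085,5,0,0,-0.05,-0.015,-0.008,0.085,11,0,0,-0.055,-0.042,-0.023,0.085,18,0,0,-0.055,-0.074,-0.04,0.085,25,0,0,-0.055,-0.106,-0.057,0.085,32,0,0,-0.055,-0.14,-0.075,0.085,39,0,0,-0.055,-0.174,-0.093,0.085,46,-0.4,0.2,-0.052,-0.206,-0.11,0.085,52,-0.4,0.2,-0.048,-0.236,-0.126,0.085,56.7,-0.4,0.2,-0.043,-0.2527,-0.1356,0.085])

```text
time_s: 13.28
tcp_pos: [0.4383, -0.2075, 0.3051]
tcp_rot: [0.6, 0.374, 0.6, -0.375]
contact_force: [1.1, 0.0, 0.5]
finger_gap: 0.085
```

>>> play_rows(increments=[0,0,0,0,0,0,0.085,0,0,0,0,0,0,0.085,0,0,0,0,0,0,0.085])

```text
time_s: 13.53
tcp_pos: [0.4387, -0.2072, 0.3053]
tcp_rot: [0.601, 0.374, 0.6, -0.374]
contact_force: [0.2, 0.2, 0.6]
finger_gap: 0.0848
```

Run:
```python
from m import *
to(.44,-.2053,.05,-63.5)
s=robot.read_camera("scene"); S=cloud(s);c=robot.read_camera("top"); P=cloud(c)
print(fit(S,[.44,-.2053],.02,.095,.045))
for k,nm in ((0,"bowl"),(-88,"dish")):
  w=np.array([.6033+k*.00012,.0315+k*.00099]); print(nm,w,fit(S,w,.04,.08,.045),fit(P,w,.04,.08,.045))
```

```text
t 13.53 grasp pt [ 0.4387 -0.2074  0.1503] yaw -63.8 gap 0.0848 F [0.2 0.2 0.6] j6 2.09
  turn [-0.3  0.1  0. ] shift [ 0.1003  0.002  -0.0013] rows>= 2.4
(641, array([ 442.6, -203.2,   62.6,   40.7,   25.7]), array([ 452.3, -194.4]), np.float64(65.7))
bowl [0.6033 0.0315] (317, array([606.3,  33.2,  66. ,  60.5,  32.7]), array([607.6,  34.5]), np.float64(47.4)) (185, array([601.1,  31.6,  61.9,  61.8,   1. ]), array([602.1,  31.2]), np.float64(49.8))
dish [ 0.59274 -0.05562] (790, array([596.7, -51.7,  61.5,  60.9,  83.1]), array([598.8, -50.9]), np.float64(58.6)) (336, array([592.7, -55.4,  57.9,  58.6,  82.8]), array([592.5, -56.4]), np.float64(68.2))
```

>>> play_rows(increments=[0,0,0,0.03,0.002,-0.001,0.085,0,0,0,0.06,0.002,-0.001,0.085,0,0,0,0.085,0.002,-0.001,0.085,0,0,0,0.1,0.002,-0.001,0.085,0,0,0,0.1,0.002,-0.001,0.06,0,0,0,0.1,0.002,-0.001,0.02,0,0,0,0.1,0.002,-0.001,0.02,0,0,0,0.1,0.002,-0.001,0.02,0,0,0,0.1,0.002,-0.001,0.02,0,0,0,0.1,0.002,-0.001,0.02])

```text
time_s: 14.47
tcp_pos: [0.4413, -0.2053, 0.2067]
tcp_rot: [0.602, 0.373, 0.599, -0.373]
contact_force: [1.5, 2.1, 8.2]
finger_gap: 0.0392
```

Run:
```python
from m import *
to(.6138,.1189,.16,-6.9)
```

```text
t 14.47 grasp pt [ 0.4417 -0.2057  0.0517] yaw -63.7 gap 0.0392 F [1.5 2.1 8.2] j6 2.1
  turn [-56.8   0.2  -0. ] shift [-0.1084  0.2984 -0.214 ] rows>= 9.2
```

>>> play_rows(increments=[0,0,0,-0.01,0,0,0.02,0,0,0,-0.035,0,0,0.02,0,0,0,-0.065,0,0,0.02,0,0,0,-0.095,0.005,-0.004,0.02,-5,0,0,-0.11,0.02,-0.014,0.02,-10,0,0,-0.11,0.045,-0.032,0.02,-15,0,0,-0.11,0.072,-0.052,0.02,-20,0,0,-0.11,0.1,-0.072,0.02,-25,0,0,-0.11,0.128,-0.092,0.02,-30,0,0,-0.11,0.156,-0.112,0.02])

```text
time_s: 15.3
tcp_pos: [0.5317, -0.0341, 0.3174]
tcp_rot: [0.679, 0.203, 0.675, -0.204]
contact_force: [1.0, -0.7, -1.3]
finger_gap: 0.0395
```

Run:
```python
from m import *
to(.6138,.1189,.16,-6.9)
```

```text
t 15.3 grasp pt [ 0.5323 -0.0345  0.1624] yaw -33.5 gap 0.0395 F [ 1.  -0.7 -1.3] j6 1.95
  turn [-26.6   0.3   0.1] shift [ 0.0024  0.1729 -0.016 ] rows>= 4.2
```

>>> play_rows(increments=[-5,0,0,0,0.03,-0.003,0.02,-10,0,0,0,0.06,-0.006,0.02,-15,0.3,0.1,0,0.09,-0.009,0.02,-20,0.3,0.1,0,0.12,-0.012,0.02,-24,0.3,0.1,0,0.148,-0.014,0.02,-26.6,0.3,0.1,0,0.165,-0.016,0.02,-26.6,0.3,0.1,0,0.173,-0.016,0.02,-26.6,0.3,0.1,0,0.173,-0.016,0.02,-26.6,0.3,0.1,0,0.173,-0.016,0.02,-26.6,0.3,0.1,0,0.173,-0.016,0.02])

```text
time_s: 16.13
tcp_pos: [0.6134, 0.1179, 0.3174]
tcp_rot: [0.706, 0.043, 0.706, -0.043]
contact_force: [0.7, -0.0, -0.8]
finger_gap: 0.0391
```

Run:
```python
from m import *
to(.6138,.1189,.0557,-6.9)
meas("alcohol_jar",np.array([.6138,.1189]),.1,.2)
```

```text
t 16.13 grasp pt [0.6133 0.118  0.1624] yaw -7.0 gap 0.0391 F [ 0.7 -0.  -0.8] j6 1.77
  turn [-0.1 -0.  -0. ] shift [0.1067 0.001  0.0004] rows>= 2.6
scene 1155 rackframe rel [[-16.6, -27.9], [16.3, 21.3], [21.3, 28.8]]
top 315 rackframe rel [[-23.4, -34.6], [-11.1, -30.3], [12.2, -15.3]]
```

>>> play_rows(increments=[0,0,0,0.02,0.002,0.0005,0.02,0,0,0,0.045,0.002,0.0005,0.02,0,0,0,0.07,0.002,0.0005,0.02,0,0,0,0.09,0.002,0.0005,0.02,0,0,0,0.1,0.002,0.0005,0.02,0,0,0,0.103,0.002,0.0005,0.02,0,0,0,0.103,0.002,0.0005,0.02,0,0,0,0.103,0.002,0.0005,0.02])

```text
time_s: 17.0
tcp_pos: [0.6149, 0.12, 0.2157]
tcp_rot: [0.706, 0.044, 0.705, -0.043]
contact_force: [-0.4, -0.2, -1.7]
finger_gap: 0.0393
```

Run:
```python
from m import *
to(.6138,.1189,.0557,-6.9)
meas("alcohol_jar",np.array([.6138,.1189]),.02,.2)
```

```text
t 17.0 grasp pt [0.6151 0.1201 0.0607] yaw -7.0 gap 0.0393 F [-0.4 -0.2 -1.7] j6 1.77
  turn [-0.1  0.1 -0.1] shift [ 0.005  -0.0012 -0.001 ] rows>= 0.1
scene 725 rackframe rel [[-14.6, -23.9], [14.4, 25.3], [22.7, 31.1]]
top 222 rackframe rel [[-21.9, -32.1], [-10.8, -28.1], [14.6, -12.4]]
```

>>> play_rows(increments=[0,0,0,0.003,0,0,0.02,0,0,0,0.0055,0,0,0.02,0,0,0,0.006,0,0,0.02,0,0,0,0.006,0,0,0.02,0,0,0,0.006,0,0,0.02])

```text
time_s: 17.62
tcp_pos: [0.6152, 0.1203, 0.2108]
tcp_rot: [0.707, 0.044, 0.705, -0.043]
contact_force: [-0.5, -0.3, 8.0]
finger_gap: 0.039
```

>>> play_rows(increments=[0,0,0,0,0,0,0.05,0,0,0,0,0,0,0.075,0,0,0,0,0,0,0.075,0,0,0,0,0,0,0.075,0,0,0,-0.02,0,0,0.075,0,0,0,-0.05,0,0,0.075,0,0,0,-0.08,0,0,0.075,0,0,0,-0.11,0,0,0.075,0,0,0,-0.11,0,0,0.075])

```text
time_s: 18.37
tcp_pos: [0.6166, 0.1203, 0.3268]
tcp_rot: [0.71, 0.044, 0.702, -0.042]
contact_force: [0.7, 0.2, 1.1]
finger_gap: 0.075
```

Run:
```python
from m import *
to(.4243,-.342,.13,-28)
```

```text
t 18.37 grasp pt [0.6184 0.1206 0.1718] yaw -7.0 gap 0.075 F [0.7 0.2 1.1] j6 1.77
  turn [21.   0.6 -0.3] shift [ 0.0387 -0.4824 -0.1352] rows>= 12.0
```

>>> play_rows(increments=[2,0.3,0,0,-0.03,-0.008,0.07,4,0.6,0,0,-0.065,-0.018,0.06,6,0.6,0,0,-0.1,-0.028,0.05,8,0.6,0,0,-0.14,-0.039,0.05,10,0.6,0,0,-0.18,-0.05,0.05,12,0.6,0,0,-0.22,-0.062,0.05,14,0.6,0,0,-0.26,-0.073,0.05,16,0.6,0,0,-0.3,-0.084,0.05,18,0.6,-0.2,0,-0.34,-0.095,0.05,20,0.6,-0.3,0,-0.375,-0.105,0.05])

```text
time_s: 19.2
tcp_pos: [0.4655, -0.2413, 0.3243]
tcp_rot: [0.688, 0.166, 0.687, -0.166]
contact_force: [1.8, -0.2, 0.3]
finger_gap: 0.0502
```

Run:
```python
from m import *
to(.4243,-.342,.13,-28)
```

```text
t 19.2 grasp pt [ 0.4656 -0.2414  0.1693] yaw -27.1 gap 0.0502 F [ 1.8 -0.2  0.3] j6 1.43
  turn [0.9 0.  0. ] shift [ 0.0394 -0.1084  0.0092] rows>= 2.8
```

>>> play_rows(increments=[0.9,0,0,0.01,-0.03,0.002,0.05,0.9,0,0,0.02,-0.06,0.005,0.05,0.9,0,0,0.03,-0.088,0.008,0.05,0.9,0,0,0.039,-0.108,0.009,0.05,0.9,0,0,0.039,-0.108,0.009,0.05,0.9,0,0,0.039,-0.108,0.009,0.05,0.9,0,0,0.039,-0.108,0.009,0.05])

```text
time_s: 19.78
tcp_pos: [0.4245, -0.3411, 0.2854]
tcp_rot: [0.686, 0.171, 0.686, -0.171]
contact_force: [0.2, -0.9, 0.3]
finger_gap: 0.0501
```

Run:
```python
from m import *
to(.4243,-.342,.028,-28)
s=robot.read_camera("scene"); S=cloud(s)
t=robot.read_camera("top"); P=cloud(t)
for n,C,c in (("s",S,s),("t",P,t)):
    for x in robot.regions_of("scene" if n=="s" else "top","lid"):
        q=C[x["mask"]]; q=q[(q[:,2]<.012)&(q[:,2]>.0)]; 
        if len(q)>20: print(n,x["p"],cv2.minAreaRect((q[:,:2]*1000).astype(np.float32)))
    for k,nm in ((0,"bowl"),(-88,"dish"),(88,"jar")):
        w=np.array([.6033+k*.00012,.0315+k*.00099]); print(n,nm,w,fit(C,w,.04,.095,.045))
cv2.imwrite("pics/l1.png",np.hstack([s["image"][100:350,180:480],cv2.resize(t["image"][100:280,190:500],(430,250))]))
```

```text
t 19.78 grasp pt [ 0.4246 -0.3412  0.1304] yaw -28.0 gap 0.0501 F [ 0.2 -0.9  0.3] j6 1.25
  turn [-0.  0.  0.] shift [ 0.1024 -0.0008  0.0002] rows>= 2.5
s 0.69 ((579.785888671875, -87.65341186523438), (151.4718017578125, 67.17914581298828), 59.28612518310547)
s 0.53 ((425.3906555175781, -345.212890625), (73.78943634033203, 63.629241943359375), 62.8983039855957)
s bowl [0.6033 0.0315] (316, array([606.4,  33.5,  65.1,  60.5,  34. ]), array([607.8,  34.7]), np.float64(47.6))
s dish [ 0.59274 -0.05562] (789, array([596.9, -52.3,  59.9,  59.3,  83. ]), array([598.7, -51. ]), np.float64(58.4))
s jar [0.61386 0.11862] (1093, array([616.9, 120.9,  58.7,  42.2,  82.7]), array([625.3, 124.8]), np.float64(81.2))
t 0.87 ((421.3896179199219, -344.9389343261719), (71.17272186279297, 65.73424530029297), 62.452579498291016)
t bowl [0.6033 0.0315] (182, array([601.1,  31.6,  61.8,  61.8,   1. ]), array([601.8,  31. ]), np.float64(49.6))
t dish [ 0.59274 -0.05562] (343, array([593.1, -55.3,  57.9,  59.3,  83. ]), array([592.8, -56.1]), np.float64(68.3))
t jar [0.61386 0.11862] (614, array([612.5, 116.4,  58.8,  40.9,  82.8]), array([608.7, 114.3]), np.float64(89.4))
```

View pics/l1.png

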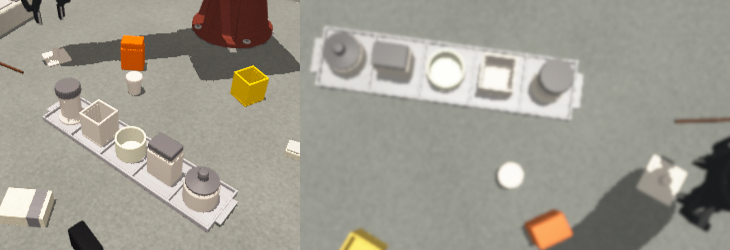

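>>> play_rows(increments=[0,0,0,0.03,-0.001,0,0.05,0,0,0,0.06,-0.001,0,0.05,0,0,0,0.085,-0.001,0,0.05,0,0,0,0.1,-0.001,0,0.05,0,0,0,0.103,-0.001,0,0.05,0,0,0,0.103,-0.001,0,0.035,0,0,0,0.103,-0.001,0,0.005,0,0,0,0.103,-0.001,0,0.005,0,0,0,0.103,-0.001,0,0.005,0,0,0,0.103,-0.001,0,0.005])

```text
time_s: 20.82
tcp_pos: [0.4251, -0.3422, 0.1843]
tcp_rot: [0.688, 0.17, 0.685, -0.171]
contact_force: [1.0, 2.2, 6.9]
finger_gap: 0.0158
```

Run:
```python
from m import *
to(.5945,-.0545,.16,-6.9)
```

```text
t 20.82 grasp pt [ 0.4256 -0.3426  0.0293] yaw -27.9 gap 0.0158 F [1.  2.2 6.9] j6 1.25
  turn [-21.    0.2   0.1] shift [-0.131   0.3334  0.0155] rows>= 8.6
```

>>> play_rows(increments=[0,0,0,-0.01,0,0,0.005,0,0,0,-0.035,0,0,0.005,0,0,0,-0.065,0,0,0.005,0,0,0,-0.095,0.005,0,0.005,-2,0,0,-0.12,0.02,0.001,0.005,-4,0,0,-0.131,0.045,0.002,0.005,-6,0,0,-0.131,0.075,0.003,0.005,-8,0,0,-0.131,0.105,0.005,0.005,-10,0.2,0.1,-0.131,0.135,0.006,0.005,-12,0.2,0.1,-0.131,0.165,0.008,0.005])

```text
time_s: 21.65
tcp_pos: [0.5095, -0.1985, 0.3167]
tcp_rot: [0.701, 0.097, 0.7, -0.098]
contact_force: [-0.7, 0.0, -0.5]
finger_gap: 0.0158
```

Run:
```python
from m import *
to(.5945,-.0545,.16,-6.9)
```

```text
t 21.65 grasp pt [ 0.5098 -0.1986  0.1617] yaw -15.8 gap 0.0158 F [-0.7  0.  -0.5] j6 1.34
  turn [-8.9  0.1  0. ] shift [0.0017 0.1618 0.0424] rows>= 4.0
```

>>> play_rows(increments=[-1,0,0,0,0.03,0.008,0.005,-3,0,0,0,0.06,0.016,0.005,-5,0,0,0,0.09,0.024,0.005,-7,0,0,0,0.118,0.031,0.005,-8.5,0,0,0,0.143,0.038,0.005,-8.9,0.1,0,0,0.157,0.041,0.005,-8.9,0.1,0,0,0.162,0.042,0.005,-8.9,0.1,0,0,0.162,0.042,0.005,-8.9,0.1,0,0,0.162,0.042,0.005,-8.9,0.1,0,0,0.162,0.042,0.005])

```text
time_s: 22.48
tcp_pos: [0.5936, -0.0552, 0.317]
tcp_rot: [0.706, 0.043, 0.706, -0.044]
contact_force: [0.1, -0.2, -0.1]
finger_gap: 0.0159
```

```bash
cat > l.py <<'E'
from m import *
def lidm(tag,zl):
    to(.5945,-.0545,.0993,-6.9)
    for n in ("scene","top"):
        c=robot.read_camera(n); P=cloud(c); cv2.imwrite(f"pics/{tag}{n}.png",c["image"])
        for x in robot.regions_of(n,"lid"):
            q=P[x["mask"]]; q=q[np.hypot(q[:,0]-.5945,q[:,1]+.0545)<.07]
            if len(q)>20: 
                qq=q[(q[:,2]>zl-.006)&(q[:,2]<zl+.012)]
                print(n,round(x["p"],2),len(q),np.round(np.percentile(q[:,2],[5,25,50,75,95])*1000,1))
                if len(qq)>20: print(cv2.minAreaRect((qq[:,:2]*1000).astype(np.float32)))
        print(n,"dish",fit(P,[.5945,-.0545],.03,.074,.05))
E
python3 - <<'E'
from l import *
lidm("k1",.132)
E
```

```text
t 22.48 grasp pt [ 0.5936 -0.0553  0.162 ] yaw -7.0 gap 0.0159 F [ 0.1 -0.2 -0.1] j6 1.48
  turn [-0.1 -0.   0. ] shift [0.0627 0.0009 0.0008] rows>= 1.5
scene 0.63 602 [134.4 136.7 137.5 138.3 150.9]
((594.2269897460938, -54.0933952331543), (66.23641967773438, 67.73810577392578), 82.71539306640625)
scene dish (961, array([596.5, -52.1,  60.7,  60.6,  82.8]), array([599.4, -50.3]), np.float64(54.5))
top dish None
```

```bash
python3 -c "
import cv2; i=cv2.imread('pics/k1scene.png'); cv2.imwrite('pics/k1c.png',cv2.resize(i[120:250,200:360],(640,520)))"
```

```text
(no output)
```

View pics/k1c.png

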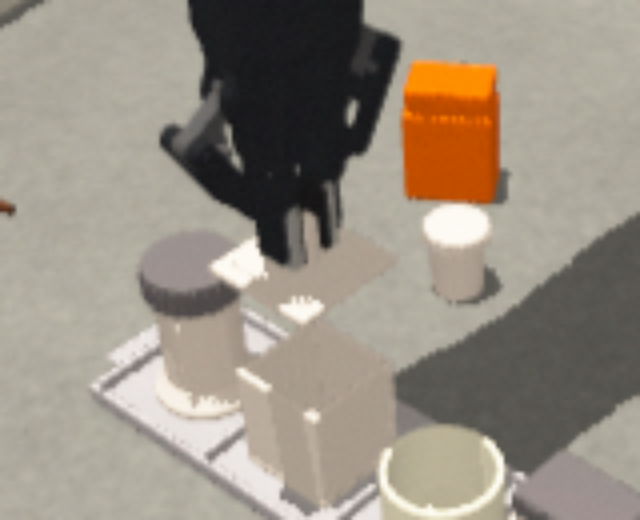

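>>> play_rows(increments=[0,0,0,0.01,0.001,0.001,0.005,0,0,0,0.025,0.0015,0.0015,0.005,0,0,0,0.038,0.0015,0.0015,0.005,0,0,0,0.047,0.0015,0.0015,0.005,0,0,0,0.05,0.0015,0.0015,0.005,0,0,0,0.05,0.0015,0.0015,0.005,0,0,0,0.05,0.0015,0.0015,0.005])

```text
time_s: 23.27
tcp_pos: [0.5956, -0.0538, 0.267]
tcp_rot: [0.706, 0.043, 0.706, -0.043]
contact_force: [0.2, 0.3, 0.0]
finger_gap: 0.0156
```

Run:
```python
from l import *
lidm("k2",.087)
```

```text
t 23.27 grasp pt [ 0.5956 -0.0538  0.112 ] yaw -7.0 gap 0.0156 F [0.2 0.3 0. ] j6 1.48
  turn [-0.1 -0.   0. ] shift [ 0.0127 -0.0008 -0.001 ] rows>= 0.3
scene 0.94 578 [ 83.9  86.6  87.5  88.4 100.6]
((596.8853149414062, -52.32779312133789), (65.93937683105469, 65.61933898925781), 81.9464340209961)
scene 0.64 898 [ 8.8 23.3 40.4 57.1 69.1]
scene dish (612, array([596.7, -53. ,  61. ,  59.6,  83.5]), array([610.4, -39.9]), np.float64(52.7))
top dish None
```

>>> play_rows(increments=[0,0,0,0.005,0,0,0.005,0,0,0,0.009,0,0,0.005,0,0,0,0.012,0,0,0.005,0,0,0,0.013,0,0,0.005,0,0,0,0.013,0,0,0.005,0,0,0,0.013,0,0,0.005])

```text
time_s: 23.97
tcp_pos: [0.5957, -0.0537, 0.2544]
tcp_rot: [0.706, 0.043, 0.706, -0.043]
contact_force: [-0.6, 0.2, 0.1]
finger_gap: 0.016
```

>>> play_rows(increments=[0,0,0,0.001,0,0,0.005,0,0,0,0.002,0,0,0.005,0,0,0,0.002,0,0,0.005,0,0,0,0.002,0,0,0.005])

```text
time_s: 24.3
tcp_pos: [0.5957, -0.0537, 0.2542]
tcp_rot: [0.706, 0.043, 0.705, -0.043]
contact_force: [-7.3, 1.6, 21.0]
finger_gap: 0.0157
```

>>> play_rows(increments=[0,0,0,0,0,0,0.005,0,0,0,0,0,0,0.005,0,0,0,0,0,0,0.016,0,0,0,0,0,0,0.03,0,0,0,0,0,0,0.045,0,0,0,0,0,0,0.045,0,0,0,0,0,0,0.045])

```text
time_s: 24.88
tcp_pos: [0.5957, -0.0537, 0.254]
tcp_rot: [0.706, 0.043, 0.705, -0.043]
contact_force: [0.2, 0.2, 0.9]
finger_gap: 0.0452
```

>>> play_rows(increments=[0,0,0,-0.005,0,0,0.045,0,0,0,-0.015,0,0,0.045,0,0,0,-0.035,0,0,0.045,0,0,0,-0.065,0,0,0.045,0,0,0,-0.095,0,0,0.045,0,0,0,-0.1,-0.03,-0.03,0.045,0,0,0,-0.1,-0.06,-0.06,0.045,0,0,0,-0.1,-0.09,-0.09,0.045,0,0,0,-0.1,-0.12,-0.12,0.045,0,0,0,-0.1,-0.15,-0.15,0.045])

```text
time_s: 25.72
tcp_pos: [0.43, -0.1823, 0.3549]
tcp_rot: [0.707, 0.042, 0.705, -0.044]
contact_force: [0.4, -0.7, -0.1]
finger_gap: 0.0454
```

>>> play_rows(increments=[0,0,0,0,-0.03,-0.03,0.045,0,0,0,0,-0.06,-0.05,0.045,0,0,0,0,-0.09,-0.06,0.045,0,0,0,0,-0.12,-0.08,0.045,0,0,0,0,-0.15,-0.1,0.045,0,0,0,0,-0.15,-0.1,0.045])

```text
time_s: 26.22
tcp_pos: [0.3096, -0.323, 0.3559]
tcp_rot: [0.707, 0.043, 0.705, -0.046]
contact_force: [0.6, -0.2, 0.4]
finger_gap: 0.0449
```

Run:
```python
from h import *
s=robot.read_camera("scene"); S=cloud(s); t=robot.read_camera("top"); P=cloud(t)
for n,C in (("s",S),("t",P)):
    print(n,"lid",fit(C,[.5945,-.0545],.072,.082,.06),"knob",fit(C,[.5945,-.0545],.09,.115,.03),"dish",fit(C,[.5945,-.0545],.03,.068,.05))
    for k,nm in ((-176,"fix"),(0,"bowl"),(88,"jar"),(176,"clear")):
        w=np.array([.6033+k*.00012,.0315+k*.00099]); print(n,nm,w,fit(C,w,.04,.1,.043))
cv2.imwrite("pics/f1.png",np.hstack([cv2.resize(s["image"][150:350,200:440],(400,333)),cv2.resize(t["image"][100:220,180:410],(400,333))]))
```

```text
s lid (610, array([597. , -53.2,  67.8,  67.7,  82.8]), array([601.2, -49.5]), np.float64(75.0)) knob (66, array([597.4, -52.7,  16.4,  15.5,   9. ]), array([598.8, -51.2]), np.float64(98.2)) dish (457, array([612.6, -40.3,  43.5,  81.1,  37.9]), array([611.3, -38.6]), np.float64(47.6))
s fix [ 0.58218 -0.14274] (723, array([ 587.6, -141.7,   55.3,   55.2,   26.1]), array([ 594.8, -134.3]), np.float64(88.8))
s bowl [0.6033 0.0315] (305, array([606.2,  33.2,  66. ,  60.3,  32.7]), array([607.1,  34.1]), np.float64(47.6))
s jar [0.61386 0.11862] (1090, array([617.1, 120.9,  59.2,  41.7,  81.4]), array([625.4, 124.7]), np.float64(81.6))
s clear [0.62442 0.20574] (1045, array([632. , 204.9,  62.7,  62.6,  71.3]), array([638.5, 207.2]), np.float64(59.6))
t lid (807, array([593.3, -55.7,  65.6,  66.2,  83.2]), array([592.5, -55.6]), np.float64(76.0)) knob (59, array([592.3, -55.5,  15.9,  15.9,  34.3]), array([592.4, -55.3]), np.float64(100.0)) dish (38, array([564.1, -51.7,  53.4,   0.9,  83.4]), array([564.3, -49.8]), np.float64(40.9))
t fix [ 0.58218 -0.14274] (570, array([ 582.6, -144.9,   55. ,   54.7,   11.6]), array([ 580.9, -143. ]), np.float64(96.1))
t bowl [0.6033 0.0315] (180, array([601.3,  31.6,  62.5,  61.7,   0.9]), array([602.7,  30.9]), np.float64(49.8))
t jar [0.61386 0.11862] (617, array([612.5, 116.5,  59.2,  40.9,  82.6]), array([608.7, 114.4]), np.float64(89.2))
t clear [0.62442 0.20574] (682, array([6.243e+02, 2.004e+02, 6.280e+01, 6.340e+01, 5.000e-01]), array([622.2, 198.1]), np.float64(61.0))
```

View pics/f1.png

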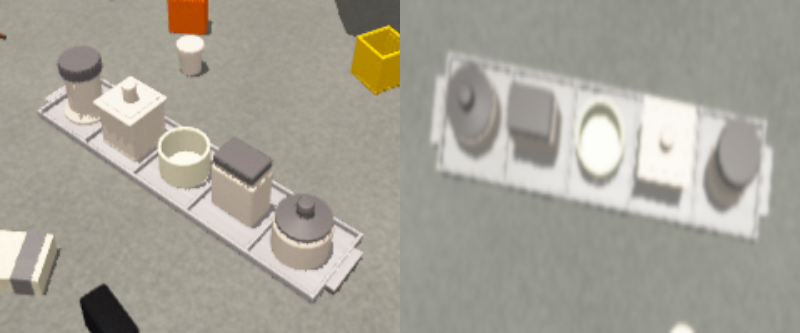

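All three vessels and the lid stand level in their bays, and the end jars haven't moved. Handing in.

```bash
python3 -c "
from bench import robot
print(robot.close_job())"
```

```text
the job is handed in; nothing more can be done
None
```

The staining line is laid out and handed in at about 26 s of the 109 s. The white stain dish is next to the fixing jar, the rinse bowl is in the middle bay, and the alcohol jar is next to the clearing jar. The lid went on the dish last. The look-alikes were left alone, and the gripper is open and clear of everything.

Last checks:
- **Dish:** it stands about 2 mm off the bay centre along each axis, by my estimate.
- **Bowl and jar:** both are within about 1 mm of their bay centres.
- **Lid:** it lies level at dish-top height and within about 1 mm of the dish centre. It is within about 1° of square with the dish. Lowering it gave a peak reading of 21 N.
- **End jars:** both read the same positions as at the start, to within about 1 mm.

**Disagreements:**
- The two cameras differ by about 4 mm in x and 3 mm in y. I averaged them, or compared the thing and the rack within the same camera.
- The rack outline was not found by the networks in the first scene-camera call of the rack fit, so its centre there came from a later depth measurement.
- While gripping the 18 mm knob, the gripper read 16 mm.

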